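Stack two modules in the test fixture and hold the contact slide on its mark

ROBOT

A 7-joint arm with a two-finger parallel gripper is mounted at the origin on the work surface. World frame = base frame: x ahead of the robot, y to its left, z up, the work surface at z = 0. Lengths are in m, angles in rad, forces in N, time in s.
With the tool pointing down it reaches from about 0.4 to 0.875 m from the base axis. Payload 19.3 kg.
Tool frame: the origin (TCP) lies midway between the tips of the shut fingers; the grasp point (between the pads) lies 19 mm behind it; z points along the fingers, y is the line along which they close (so a half turn about z gives the same grasp; the last joint's range is limited). The gripper opens to 85 mm and grips with 20 to 120 N. Pads are 22 mm wide; open, the fingers measure 114 mm over their backs; the gripper's body (76 mm by 85 mm) begins 54 mm behind the grasp point. The pads swing forward as they close: fully open they stand 13 mm farther back than shut.
Start: joints at [1.099, 0.521, -0.036, 1.599, 0.021, 1.021, -0.113], TCP at [0.244, -0.575, 0.231] pointing down, gripper open.
Joint ranges: [-2.91, 2.91], [-0.3, 2.13], [-1.5, 1.42], [0.17, 2.43], [-1.26, 4.41], [0.16, 1.93], [-2.52, 2.52]. Speed limits (rad/s): [1.89, 1.89, 2.39, 2.39, 3.01, 3.01, 3.01].

INTERFACE

Orientations are given as [roll, pitch, yaw] about the fixed x, y, z axes, in that order (R = Rz(yaw) Ry(pitch) Rx(roll)).
In Python, from workcell import bot gives the robot as it stands.
- The arm moves only by the tool move_arm, never from a script. Its argument "moves" is a list that holds one entry, the list of rows, each a list of 7 numbers: the opening, from 0 (shut) to 1 (fully open), then the shift along the tool's x, y, z in units of 1000 mm (1.0 is 1000 mm), then the turn, a rotation vector about the tool's x, y, z in units of 2 pi rad (1.0 is 2 pi rad). A call has 1 to 5 rows; each row is the pose to reach, as a shift and turn from the pose commanded when the call began, along the tool's axes at that moment, turning the shorter way round; what a row does not reach only later rows make up. A row lasts 1/10 s, in which the tool goes at most 50 mm and 8.59 degrees, less where a joint would pass 70% of its speed; a pose out of reach is approached as far as the arm can. A call with a number of a shift or a turn outside -1 to 1 is refused whole. A call with a gripper value outside its range is refused whole. The fingers move at their own pace and stop on an object; "force" is the grip in N (left out, the last holds). Time passes only in rows, so rows that repeat a pose let the fingers close. It gives the time, the measured TCP pose, the force, the opening and the grip force at its end, in the units of the state.
- bot.observe(): the state, without advancing time (a new reading comes with each control period).
- bot.grab_frame(name): name is "side" or "top" or "wrist"; returns the picture (420x560x3 uint8, red, green, blue); there is no depth.
- bot.camera_params(name): a dict with "vertical_fov" (degrees; the focal length in pixels is half the picture's height over the tangent of half this angle, whatever the lens; pixels are square), "cx", "cy" (the principal point, pixels), "D" ([k1, k2, p1, p2, k3] as OpenCV has them; the pictures are not rectified), "R" (3x3) and "t" (3): a world point X has camera coordinates R X + t. Camera axes: x right, y down, z forward; pixel columns grow to the right and rows downward; lengths in m; the calibration is good to about 2 mm. A picture is of the moment at which its call begins: read the wrist's pose just before it. camera_params takes no time and is no camera call; for the wrist camera it gives the pose at the moment of the call.
- bot.job_done(): hands the job in; it is judged then, once.
The state is a dict: "clock": time; "qpos": joint angles; "qd": joint speeds; "joint_efforts": joint torques, N m; "position": TCP position; "tool_rot": TCP orientation; "force": force on the tool from outside, world axes, zero at the start; "moment": the same for the moment, N m; "grip_width": finger opening in m; "finger_force": force on a finger pad.
Only numpy, scipy, OpenCV 4.12 (cv2) and the standard library are available. Lean on these libraries where they do the work, as an engineer would, in place of code of your own. Each camera call takes 0.05 s, during which the arm holds its last target. There are 200 camera calls.

TASK

Load the bench test fixture: set the thick module squarely on the grey base unit bolted in the nest, then the thin module squarely on top of that, lowering them gently rather than dropping them. Then take the slide's black handle bar and draw the spring-return slide out until its pointer stands level with the line on the index clamp, without pulling well past it, so that both rows of spring contacts press on the modules. Finish while still holding the handle there for the test, nothing let go, and leave the index clamp, multimeter, carton and solder reel where they are.

Things in the scene. Friction and masses are not known exactly. Their poses are not given: they have to be found in the camera images.
- fixture: Bench test fixture on an aluminium plate 350 x 150 x 12 mm, fixed. Origin on the bench under the nest's centre; plate from x = -145 to +205 mm. x is the direction in which the slide is drawn out, z up. The grey base unit (closed case 96 x 60 mm in x, y, top 48 mm above the bench) is bolted at the origin. Beside it (y) nothing is higher than 40 mm. At its -x end stands the slide's contact head.
- post_top (a point): Top of the fixed backing post at the +x end of the nest, which keeps the contacts from pushing the modules along: an upright plate 44 mm wide (y), from x = 51 to 59 mm (3 mm clear of a squarely stacked module), 108 mm above the bench; above it a lip leans outward to x = 62 mm, 121 mm above the bench.
- nest_top (a point): Centre of the base unit's top face, where the thick module's origin belongs; axes as the fixture's.
- thick_module: Closed aluminium instrument module with ribbed sides, 96 x 60 x 44 mm (x, y, z), about 0.4 kg, loose. Origin at the centre of its underside. Both ends (x) carry the same connector strip, so either way round will do. It goes first, long side along the fixture's x.
- thin_module: Closed aluminium instrument module with plain sides, 96 x 60 x 30 mm (x, y, z), about 0.3 kg, loose. Origin at the centre of its underside, ends alike. It goes on the thick one, its underside then 92 mm and its top 122 mm above the bench.
- draw_slide: Moving slide: crosshead 24 x 124 x 42 mm with the handle on top, two rods past the nest, and a contact head (housing 56 mm wide, 121 mm high) at the other end. Origin on the bench under the crosshead, at fixture x = 130 mm at rest; axes as the fixture's. Slides 64 mm to +x; a spring draws it back (4 N at rest, 8 N at 50 mm, plus up to 6 N from the contacts).
- handle (a point): Centre of the slide's handle: a straight black bar 12 mm thick and 102 mm long, level, along the fixture's y, on two posts 90 mm apart, 100 mm above the bench and 58 mm above the crosshead; free on both sides to be pinched across from above.
- pointer (a point): Tip of the narrow dark pointer blade on the slide's -y end, 29 mm above the bench, passing just over the scale rail and the index clamp; it moves with the slide.
- index_line (a point): White line across the top of the black index clamp (14 x 20 mm) on the scale rail at the fixture's -y edge, axes as the fixture's. Set by hand somewhere from 42 to 52 mm ahead (+x) of the pointer's rest position. The slide is on its mark when pointer and line have the same x in the fixture's frame.
- contacts_lower: Row of brass spring contacts in a black bar, 70 mm above the bench, the height of the thick module. Origin at the middle of the tips, at fixture x = -78 mm at rest: it meets a squarely stacked module after about 30 mm of draw, then gives way against its spring (1 N, rising by 1 N per 10 mm).
- contacts_upper: The same row at the height of the thin module, 107 mm above the bench.
- multimeter: Bystander: hand multimeter lying on the bench, 165 x 80 x 47 mm, origin at the centre of its underside.
- parts_carton: Bystander: closed cardboard carton 100 x 130 x 60 mm, origin at the centre of its underside.
- solder_reel: Bystander: grey reel standing on its flange, 60 mm across, 46 mm high, origin at the centre of its underside.

How it is judged:
On the way, in this order (a step that is already met when the one before it is completed fails the run):
1. the thick module stands squarely on the base unit, let go (x of thick_module in the frame of nest_top between -0.007 and 0.007 m and y of thick_module in the frame of nest_top between -0.007 and 0.007 m and z of thick_module in the frame of nest_top between -0.003 and 0.003 m and angle between the x axis of thick_module and the x axis of nest_top, either way round below 0.1 rad and angle between thick_module's own z axis and vertical below 0.05 rad and contact force between the fingers and thick_module below 0.1 N and linear speed of thick_module below 0.03 m/s), for 0.2 s.
2. the thin module stands squarely on the thick one, let go (x of thick_module in the frame of nest_top between -0.007 and 0.007 m and y of thick_module in the frame of nest_top between -0.007 and 0.007 m and z of thick_module in the frame of nest_top between -0.003 and 0.003 m and angle between the x axis of each of thick_module, thin_module and the x axis of nest_top, either way round below 0.1 rad and angle between each of thick_module, thin_module's own z axis and vertical below 0.05 rad and x of thin_module in the frame of nest_top between -0.007 and 0.007 m and y of thin_module in the frame of nest_top between -0.007 and 0.007 m and z of thin_module in the frame of nest_top between 0.041 and 0.047 m and contact force between the fingers and thick_module below 0.1 N and contact force between the fingers and thin_module below 0.1 N and linear speed of thin_module below 0.03 m/s), for 0.2 s.
At the end, for the whole second after the job is handed in: Fingers hold the slide still, pointer within 3 mm of the index line; thick module on the base unit, thin one on it, each within 7 mm of centre, 3 mm of its height, 0.1 rad of square, flat, not touched by the fingers; each contact row presses its module with over 0.5 N (all of step 2 and x of pointer in the frame of index_line between -0.003 and 0.003 m and contact force between the fingers and draw_slide above 3 N and linear speed of draw_slide below 0.01 m/s and contact force between contacts_lower and thick_module above 0.5 N and contact force between contacts_upper and thin_module above 0.5 N and linear speed of thick_module below 0.03 m/s); the arm keeps its last pose, push and grip.
It fails at once if the slide is drawn more than 8 mm past the index line (x of pointer in the frame of index_line above 0.008 m).
It fails at once if a module is dropped (falls free faster than 0.45 m/s) ((contact force between the fingers and thick_module below 0.1 N and linear speed of thick_module above 0.45 m/s) or (contact force between the fingers and thin_module below 0.1 N and linear speed of thin_module above 0.45 m/s)).
It fails at once if the index clamp is shifted by more than 3 mm (distance of index_line from where it was at the start of the episode above 0.003 m).
It fails at once if a bystander is moved by more than 15 mm (distance of any of multimeter, parts_carton, solder_reel from where it was at the start of the episode above 0.015 m).
It also fails if it takes over 67 s, if anything falls off the work surface, if the arm or the gripper's body presses on something with over 40 N, if the wrist force passes 120 N, or if a joint passes its speed limit or range.

## Working session

There is one attempt and no reset: what is moved stays moved. The work goes in short steps, Python scripts to look and compute and a tool call to move; the robot and the scene stay as the last step left them, time stands still between calls to the robot, and variables do not carry over. Pictures are saved under pics/ and viewed, at most 10 in all, crops included, and the job is handed in when it is done.

Besides the shell and the picture viewer there is one more tool, called as name(argument=value, ...) on one line, values as JSON. move_arm: Moves the arm, as the interface text tells. Shifts and turns lie within -1 to 1; 1 stands for 1000 mm of shift or 2 pi rad of turn. Its arguments: {"type":"object","properties":{"moves":{"type":"array"},"force":{"type":"number"}},"required":["moves"]}

```bash
mkdir -p pics; cat > h.py <<'E'
import numpy as np,cv2
from workcell import bot
def K(p):
    f=210/np.tan(np.radians(p["vertical_fov"])/2)
    return np.array([[f,0,p["cx"]],[0,f,p["cy"]],[0,0,1.]])
def px2w(p,uv,z):
    n=cv2.undistortPoints(np.array([[uv]],float),K(p),np.array(p["D"],float))[0,0]
    R=np.array(p["R"]);t=np.array(p["t"]);c=-R.T@t;d=R.T@np.array([n[0],n[1],1])
    return c+d*(z-c[2])/d[2]
def w2px(p,X):
    R=np.array(p["R"]);return cv2.projectPoints(np.array(X,float).reshape(-1,1,3),cv2.Rodrigues(R)[0],np.array(p["t"],float),K(p),np.array(p["D"],float))[0][:,0]
def save(n,name,crop=None,s=1):
    im=bot.grab_frame(n)
    cv2.imwrite(f"pics/{name}_raw.png",im[:,:,::-1])
    if crop: a,b,c,d=crop; im=im[b:d,a:c]
    im=cv2.resize(im,None,fx=s,fy=s,interpolation=cv2.INTER_CUBIC)
    cv2.imwrite(f"pics/{name}.png",im[:,:,::-1])
E
python3 - <<'E'
from h import *
print(bot.observe())
for n in("side","top","wrist"):
    p=bot.camera_params(n);print(n,p)
save("top","top0",None,1.42);save("side","side0",None,1.42)
E
```

```text
{'clock': 0.0, 'qpos': array([ 1.09877909,  0.52203173, -0.03632948,  1.59998494,  0.02121289,
        1.02108504, -0.11279314]), 'qd': array([-0.00216587, -0.00149684, -0.00037337,  0.00070974, -0.00145215,
        0.00184617,  0.00133599]), 'joint_efforts': array([-1.78986495e-03, -9.27084231e+01,  1.97896935e+00, -3.69933271e+01,
        1.78341335e-02,  8.00861511e-03,  1.37916236e-04]), 'position': array([ 0.24427014, -0.57493612,  0.23072293]), 'tool_rot': array([-3.14047254e+00,  8.90978579e-05,  4.01822304e-01]), 'force': array([ 0.59494979, -0.70171072,  0.32661526]), 'moment': array([ 0.0184418 ,  0.02182753, -0.00791438]), 'finger_force': 0.0, 'grip_width': 0.08530560998409867}
side {'vertical_fov': 57.850643161185445, 'cx': 279.2093176661017, 'cy': 209.37564235072557, 'D': array([-0.01491016,  0.        ,  0.        ,  0.        ,  0.        ]), 'R': array([[-0.74994538, -0.66149051, -0.00349752],
       [-0.47080481,  0.53746025, -0.69962798],
       [ 0.46467705, -0.52303612, -0.71449875]]), 't': array([0.44363828, 0.3547028 , 0.69905978])}
top {'vertical_fov': 55.321908787664086, 'cx': 279.67631799192264, 'cy': 208.31270835108504, 'D': array([-0.0334886,  0.       ,  0.       ,  0.       ,  0.       ]), 'R': array([[-0.02313357, -0.99969185,  0.00900198],
       [-0.99023887,  0.021675  , -0.13768505],
       [ 0.13744751, -0.01209926, -0.99043515]]), 't': array([-0.01594704,  0.58562008,  0.98811359])}
wrist {'vertical_fov': 64.00615146536772, 'cx': 279.64516835950764, 'cy': 207.8756648599045, 'D': array([-0.06560193,  0.        ,  0.        ,  0.        ,  0.        ]), 'R': array([[ 0.39139692, -0.92022027, -0.00176442],
       [-0.87388752, -0.37228961,  0.31260364],
       [-0.28832108, -0.1208102 , -0.94988202]]), 't': array([-0.62503316, -0.0402006 ,  0.38023935])}
```

View pics/top0.png

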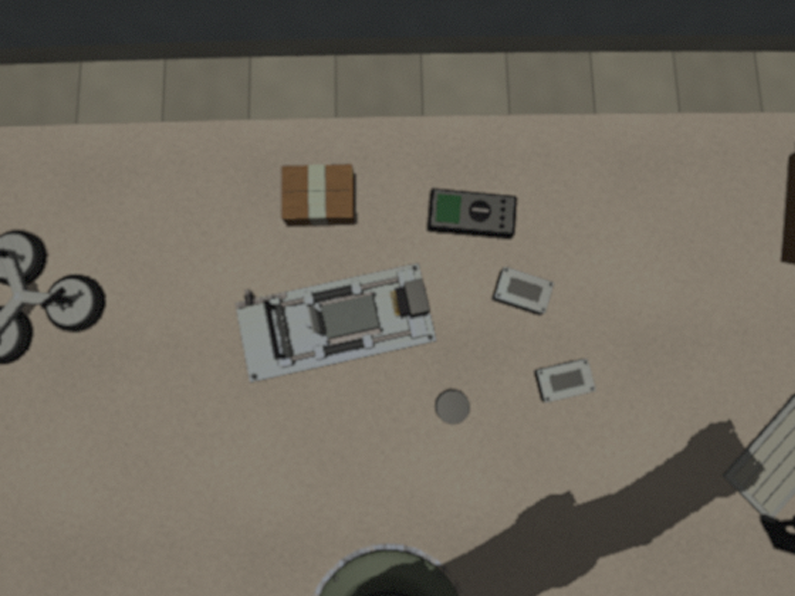

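View pics/side0.png

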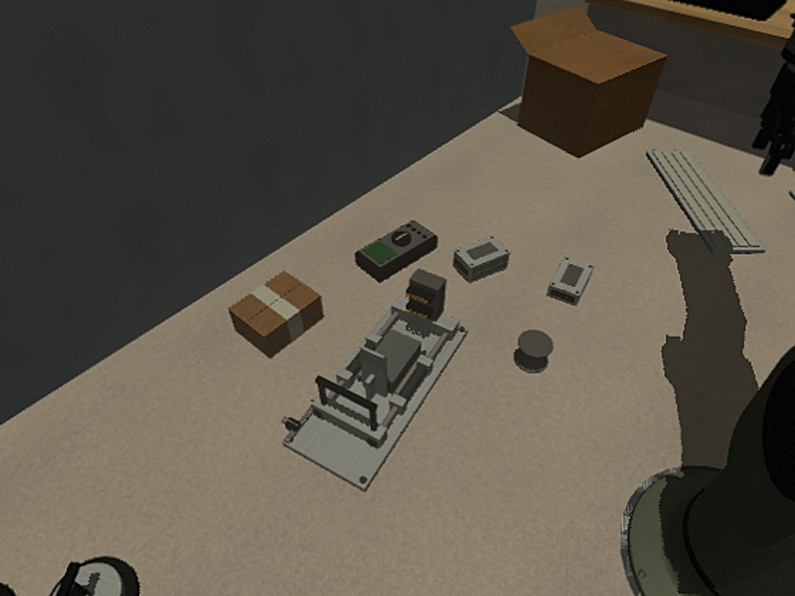

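The top view shows the fixture (handle bar near (280,330), contact head near (415,297)), the thick module near (523,290), the thin module near (565,380) and the reel near (452,406). In the side view the module beside the multimeter has ribbed sides, so it is the thick one.

```bash
python3 - <<'E'
from h import *
im=cv2.imread("pics/top0_raw.png")[175:290,160:425]
cv2.imwrite("pics/top0c.png",cv2.resize(im,None,fx=3,fy=3,interpolation=cv2.INTER_CUBIC))
E
```

```text
(no output)
```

View pics/top0c.png

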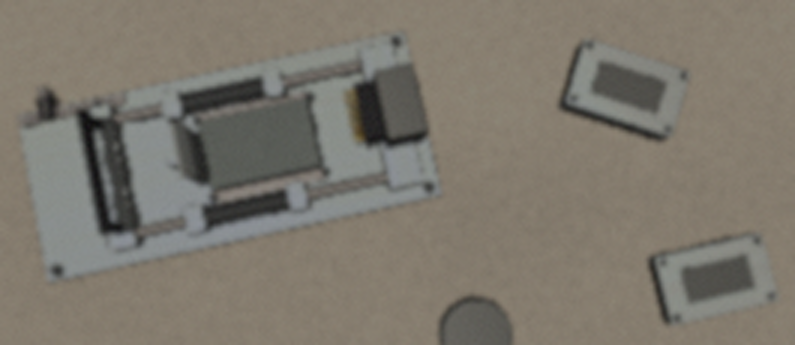

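```bash
python3 - <<'E'
from h import *
p=bot.camera_params("top")
def g(L,z,n):
    P=np.array([px2w(p,(u/3+160,v/3+175),z)[:2] for u,v in L]);print(n,P.round(4).tolist(),"c",P.mean(0).round(4),"len",[round(float(np.linalg.norm(P[i]-P[i-1])),4) for i in range(len(P))])
    d=(P[0]+P[3]-P[1]-P[2]);print(" x-axis yaw",np.arctan2(d[1],d[0]))
    return P
P=g([(20,122),(405,33),(440,194),(48,281)],.012,"plate")
d=(P[0]+P[3]-P[1]-P[2]);d/=np.linalg.norm(d);print("origin from plate",P.mean(0)-.030*d)
g([(197,115),(310,95),(326,172),(215,192)],.048,"base")
g([(583,40),(688,70),(668,138),(562,106)],.044,"thick")
g([(652,256),(758,234),(775,298),(668,322)],.030,"thin")
print(px2w(p,(475/3+160,330/3+175),.046),px2w(p,(45/3+160,103/3+175),.027), px2w(p,(108/3+160,172/3+175),.1))
E
```

```text
plate [[0.576, 0.2685], [0.6481, -0.0716], [0.5048, -0.0981], [0.4373, 0.2423]] c [0.5416 0.0853] len [0.1411, 0.3477, 0.1457, 0.3471]
 x-axis yaw 1.773050151831873
origin from plate [0.54761141 0.05588738]
base [[0.5742, 0.1086], [0.5892, 0.0125], [0.5234, 0.0002], [0.5086, 0.0938]] c [0.5489 0.0538] len [0.0672, 0.0972, 0.067, 0.0947]
 x-axis yaw 1.7266394049579727
thick [[0.6325, -0.2232], [0.6044, -0.3126], [0.5461, -0.2919], [0.5756, -0.2024]] c [ 0.5897 -0.2575] len [0.0606, 0.0937, 0.0619, 0.0942]
 x-axis yaw 1.2593032778596736
thin [[0.4467, -0.2761], [0.4631, -0.3687], [0.4085, -0.3797], [0.3908, -0.2868]] c [ 0.4273 -0.3278] len [0.0569, 0.094, 0.0557, 0.0946]
 x-axis yaw 1.7521932820321444
[ 0.3892389  -0.12096866  0.046     ] [0.59027581 0.2429411  0.027     ] [0.52313899 0.17348301 0.1       ]
```

```bash
cat >> h.py <<'E'
from scipy.spatial.transform import Rotation as Ro
def go(x,y,z,yaw):
    s=bot.observe();R=Ro.from_euler("xyz",s["tool_rot"]);T=Ro.from_euler("xyz",[np.pi,0,yaw])
    d=R.inv().apply(np.array([x,y,z])-s["position"]);r=(R.inv()*T).as_rotvec()/(2*np.pi)
    print("go",d.round(4),r.round(4),"t",round(s["clock"],2))
E
python3 -c "
from h import *
go(.565,-.263,.22,1.259)"
```

```text
go [ 0.4172 -0.1617  0.0109] [-2.000e-04 -1.000e-04 -1.364e-01] t 0.1
```

move_arm(moves=[[[1, 0.4172, -0.1617, 0.0109, 0, 0, -0.1364], [1, 0.4172, -0.1617, 0.0109, 0, 0, -0.1364], [1, 0.4172, -0.1617, 0.0109, 0, 0, -0.1364], [1, 0.4172, -0.1617, 0.0109, 0, 0, -0.1364], [1, 0.4172, -0.1617, 0.0109, 0, 0, -0.1364]]])

```text
clock: 0.6
position: [0.4246, -0.3993, 0.2251]
tool_rot: [-3.141, 0.0, 1.158]
force: [0.6, -0.7, 0.1]
grip_width: 0.0855
finger_force: 0.0
```

```bash
python3 -c "
from h import *
go(.565,-.263,.22,1.259)"
```

```text
go [0.1812 0.0739 0.0051] [-0.      0.     -0.0161] t 0.6
```

move_arm(moves=[[[1, 0.1812, 0.0739, 0.0051, 0, 0, -0.0161], [1, 0.1812, 0.0739, 0.0051, 0, 0, -0.0161], [1, 0.1812, 0.0739, 0.0051, 0, 0, -0.0161], [1, 0.1812, 0.0739, 0.0051, 0, 0, -0.0161], [1, 0.1812, 0.0739, 0.0051, 0, 0, -0.0161]]])

```text
clock: 1.1
position: [0.5688, -0.259, 0.2195]
tool_rot: [3.141, -0.003, 1.261]
force: [-0.9, 0.2, 0.1]
grip_width: 0.0855
finger_force: 0.0
```

```bash
python3 - <<'E'
from h import *
save("wrist","w1",None,1.42)
print(bot.observe()["position"],w2px(bot.camera_params("wrist"),[[.5897,-.2575,.044],[.5456,.0555,.048]]))
E
```

```text
[ 0.56656421 -0.26224122  0.21944995] [[ 300.0743794   172.72341532]
 [ 129.46426035 -175.59595558]]
```

View pics/w1.png

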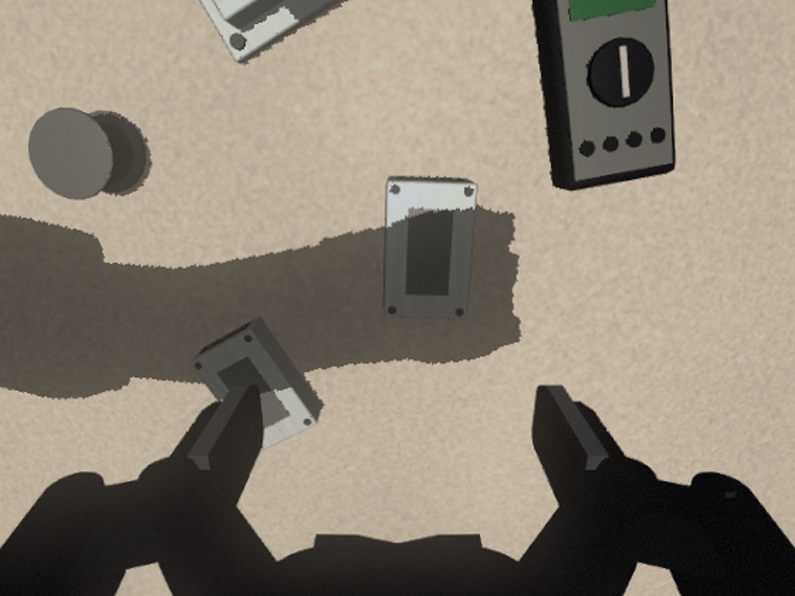

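The wrist view shows the thick module's top with corners near (387,180), (476,182), (467,319), (386,318). The thin module lies lower left and the plate corner is at top left.

```bash
python3 - <<'E'
from h import *
p=bot.camera_params("wrist")
for z in(.044,.03):
    P=np.array([px2w(p,(u/1.4196,v/1.4196),z)[:2] for u,v in [(387,181),(476,183),(467,319),(386,318)]])
    d=(P[0]+P[1]-P[2]-P[3]);print(z,P.mean(0),[np.linalg.norm(P[i]-P[i-1]) for i in range(4)],np.arctan2(d[1],d[0]),np.arctan2(*(P[1]-P[0]+P[2]-P[3])[::-1])+np.pi/2)
go(.590,-.257,.10,1.25)
E
```

```text
0.044 [ 0.59005487 -0.2634181 ] [np.float64(0.09540850074378408), np.float64(0.05816456611820768), np.float64(0.09504962715705656), np.float64(0.05775472414897411)] 1.2423431558033822 1.2414654757099985
0.03 [ 0.58996881 -0.26681513] [np.float64(0.09961570174860535), np.float64(0.06072943213234487), np.float64(0.09924100301733707), np.float64(0.06030151748057946)] 1.2423431558033826 1.241465475709999
go [0.012  0.0208 0.1195] [-0.0001 -0.0002  0.0012] t 1.15
```

```bash
python3 -c "
from h import *
go(.591,-.259,.12,1.245)"
```

```text
go [0.0105 0.0223 0.0994] [-0.0001 -0.0002  0.002 ] t 1.15
```

move_arm(moves=[[[1, 0.0105, 0.0223, 0.05, 0, 0, 0.002], [1, 0.0105, 0.0223, 0.0994, 0, 0, 0.002], [1, 0.0105, 0.0223, 0.0994, 0, 0, 0.002], [1, 0.0105, 0.0223, 0.0994, 0, 0, 0.002], [1, 0.0105, 0.0223, 0.0994, 0, 0, 0.002]]])

```text
clock: 1.65
position: [0.5898, -0.2635, 0.1231]
tool_rot: [3.139, 0.0, 1.239]
force: [0.8, 0.5, 0.4]
grip_width: 0.0852
finger_force: 0.0
```

```bash
python3 - <<'E'
from h import *
p=bot.camera_params("wrist")
save("wrist","w2",None,1.42)
print(bot.observe()["position"],bot.observe()["qd"].round(3))
q=bot.camera_params("wrist");print(np.abs(p["t"]-q["t"]).max())
c,s=np.cos(1.245),np.sin(1.245)
print((w2px(q,[[.591+a*c-b*s,-.259+a*s+b*c,.044] for a,b in[(.048,.03),(.048,-.03),(-.048,-.03),(-.048,.03)]])*1.42).round())
E
```

```text
[ 0.58996601 -0.26349096  0.12337779] [-0.001 -0.004 -0.     0.002  0.003 -0.009 -0.003]
0.00026282129030819057
[[328. 202.]
 [458. 202.]
 [452. 387.]
 [337. 388.]]
```

View pics/w2.png

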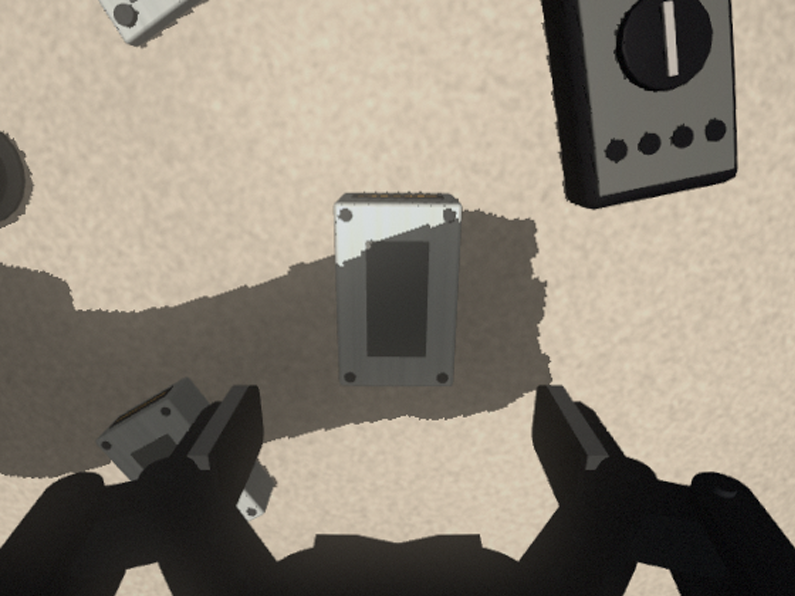

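The close view shows the module top at (334,202), (461,204), (453,386), (339,386), within 2 mm of the estimate. I descend to grasp.

```bash
python3 -c "
from h import *
go(.5925,-.2595,.014,1.245)"
```

```text
go [0.0046 0.0008 0.1094] [ 0.0005  0.0001 -0.0009] t 1.7
```

move_arm(moves=[[[1, 0.0046, 0.001, 0.02, 0, 0, -0.001], [1, 0.0046, 0.001, 0.055, 0, 0, -0.001], [1, 0.0046, 0.001, 0.085, 0, 0, -0.001], [1, 0.0046, 0.001, 0.107, 0, 0, -0.001], [1, 0.0046, 0.001, 0.107, 0, 0, -0.001]]])

```text
clock: 2.2
position: [0.591, -0.2586, 0.013]
tool_rot: [-3.14, 0.0, 1.246]
force: [-0.4, -0.0, 0.9]
grip_width: 0.0853
finger_force: 0.0
```

```bash
python3 -c "
from h import *
go(.5925,-.2595,.012,1.245)"
```

```text
go [-0.0004  0.0018  0.001 ] [-0.0003  0.      0.0002] t 2.2
```

Good. Close.

move_arm(moves=[[[0, 0, 0.0018, 0, 0, 0, 0], [0, 0, 0.0018, 0, 0, 0, 0], [0, 0, 0.0018, 0, 0, 0, 0], [0, 0, 0.0018, 0, 0, 0, 0], [0, 0, 0.0018, 0, 0, 0, 0]]], force=40)

```text
clock: 2.7
position: [0.5943, -0.2597, 0.0162]
tool_rot: [3.139, 0.0, 1.246]
force: [-3.9, 0.6, 9.3]
grip_width: 0.0592
finger_force: 42.1
```

move_arm(moves=[[[0, 0, 0, 0, 0, 0, 0], [0, 0, 0, 0, 0, 0, 0], [0, 0, 0, 0, 0, 0, 0]]])

```text
clock: 3.0
position: [0.5943, -0.2596, 0.0161]
tool_rot: [3.139, 0.0, 1.246]
force: [-3.3, 0.6, 9.2]
grip_width: 0.0592
finger_force: 42.1
```

```bash
python3 -c "
from h import *
go(.575,-.07,.25,1.76)"
```

```text
go [ 0.1735 -0.0782 -0.2341] [ 0.0004  0.0002 -0.0818] t 3.0
```

move_arm(moves=[[[0, 0, 0, -0.03, 0, 0, 0], [0, 0, 0, -0.075, 0, 0, 0], [0, 0, 0, -0.12, 0, 0, 0], [0, 0.025, -0.012, -0.16, 0, 0, -0.015], [0, 0.06, -0.03, -0.19, 0, 0, -0.03]]])

```text
clock: 3.5
position: [0.5844, -0.194, 0.2077]
tool_rot: [3.138, 0.002, 1.435]
force: [1.8, 0.2, -4.8]
grip_width: 0.0591
finger_force: 49.2
```

```bash
python3 -c "
from h import *
go(.575,-.07,.25,1.76);s=bot.observe();print(s['grip_width'],s['finger_force'],s['force'])"
```

```text
go [ 0.1215 -0.0258 -0.0427] [ 0.0006  0.0004 -0.0516] t 3.5
0.05907439257129167 49.16815459728241 [ 1.78120777  0.20524606 -4.82088794]
```

move_arm(moves=[[[0, 0.04, -0.008, -0.02, 0, 0, -0.017], [0, 0.08, -0.017, -0.035, 0, 0, -0.034], [0, 0.1215, -0.026, -0.043, 0.0006, 0.0004, -0.0516], [0, 0.1215, -0.026, -0.043, 0.0006, 0.0004, -0.0516], [0, 0.1215, -0.026, -0.043, 0.0006, 0.0004, -0.0516]]])

```text
clock: 4.0
position: [0.5748, -0.068, 0.2483]
tool_rot: [-3.14, -0.002, 1.761]
force: [0.3, -1.2, -4.9]
grip_width: 0.0592
finger_force: 49.1
```

move_arm(moves=[[[0, 0, 0, 0, 0, 0, 0], [0, 0, 0, 0, 0, 0, 0]]])

```text
clock: 4.2
position: [0.5746, -0.0698, 0.2468]
tool_rot: [-3.138, -0.003, 1.758]
force: [-0.0, -0.5, -6.0]
grip_width: 0.0588
finger_force: 49.1
```

```bash
python3 - <<'E'
from h import *
p=bot.camera_params("wrist")
save("wrist","w3",None,1.42)
o=bot.observe();print(o["position"],o["tool_rot"],np.abs(p["t"]-bot.camera_params("wrist")["t"]).max())
E
```

```text
[ 0.57463164 -0.06962946  0.24672338] [-3.13806850e+00 -2.88244910e-03  1.75774114e+00] 7.685258373973936e-05
```

View pics/w3.png

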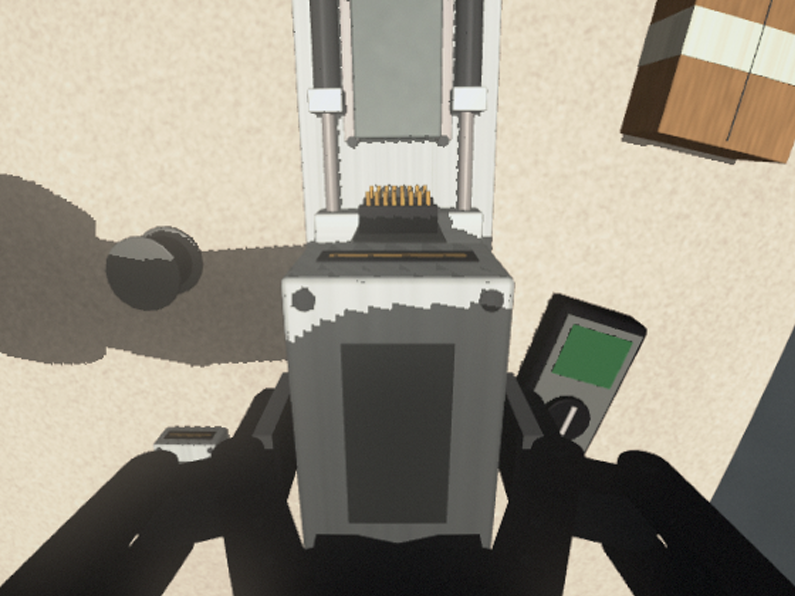

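The held module fills the centre, with its front top edge at (283,280)-(513,280). The base unit's rear top edge runs (353,138)-(443,138), with sides nearly vertical to (351,0) and (443,0).

```bash
python3 - <<'E'
from h import *
p=bot.camera_params("wrist")
f=lambda u,v,z:px2w(p,(u/1.4196,v/1.4196),z)[:2]
a,b=f(352,138,.048),f(443,138,.048);a2,b2=f(350,1,.048),f(443.5,1,.048)
print(a,b,np.linalg.norm(b-a),a2,b2)
print("yaws",np.arctan2(*(b-a)[::-1])+np.pi/2,[np.arctan2(*d[::-1]) for d in(a2-a,b2-b)])
# whole plate edges z=.012
L,L2,Rr,R2=f(295,1,.012),f(306,235,.012),f(500,1,.012),f(492,235,.012)
print("plate",[np.arctan2(*d[::-1]) for d in(L-L2,Rr-R2)],L,Rr,np.linalg.norm(L-Rr))
for yaw in(1.765,):
    x=np.array([np.cos(yaw),np.sin(yaw)]);print("origin",(a+b)/2+.048*x)
for z in(.2746,.270): 
    m,n=f(283,280,z),f(513,280,z)
    y=1.758;x=np.array([np.cos(y),np.sin(y)]);c=(m+n)/2-.048*x;print("mod",c,np.linalg.norm(m-n),np.arctan2(*(n-m)[::-1])+np.pi/2,"offset along/across",(c-bot.observe()["position"][:2])@x,(c-bot.observe()["position"][:2])@np.array([-x[1],x[0]]))
E
```

```text
[0.5295376  0.00440482] [0.59065022 0.01598896] 0.0622008421970507 [0.51435395 0.08813523] [0.57316406 0.09924469]
yaws 1.7581277418146264 [np.float64(1.7501867249703145), np.float64(1.7778168741910219)]
plate [np.float64(1.7549660189375467), np.float64(1.7760688366787818)] [0.47092498 0.0897592 ] [0.61380931 0.11676922] 0.14541482966607683
origin [0.55083062 0.05729457]
mod [ 0.57592339 -0.07128168] 0.057581566588798615 1.7587346811075977 offset along/across -0.0018637713977872322 -0.0009616811945510927
mod [ 0.57617293 -0.07260001] 0.05989977425206107 1.7587346811075977 offset along/across -0.0032055107392347094 -0.0009615045664366124
```

```bash
python3 -c "
from h import *
go(.5493,.0585,.20,1.763)"
```

```text
go [ 0.1305 -0.0009  0.0471] [-0.0006 -0.0005 -0.0008] t 4.25
```

move_arm(moves=[[[0, 0.045, 0, 0.01, 0, 0, 0], [0, 0.09, -0.0005, 0.03, 0, 0, 0], [0, 0.1305, -0.0009, 0.047, -0.0006, -0.0005, -0.0008], [0, 0.1305, -0.0009, 0.06, -0.0006, -0.0005, -0.0008], [0, 0.1305, -0.0009, 0.08, -0.0006, -0.0005, -0.0008]]])

```text
clock: 4.75
position: [0.5494, 0.0603, 0.1671]
tool_rot: [3.14, 0.0, 1.766]
force: [0.6, -1.8, -5.2]
grip_width: 0.0593
finger_force: 49.1
```

move_arm(moves=[[[0, 0, 0, 0.03, 0, 0, 0], [0, 0, 0, 0.05, 0, 0, 0], [0, 0, 0, 0.06, 0, 0, 0], [0, 0, 0, 0.065, 0, 0, 0], [0, 0, 0, 0.065, 0, 0, 0]]])

```text
clock: 5.25
position: [0.5493, 0.0593, 0.1022]
tool_rot: [3.141, 0.0, 1.764]
force: [-0.8, -0.1, -5.1]
grip_width: 0.0591
finger_force: 48.9
```

```bash
python3 -c "
from h import *
go(.5493,.0585,.066,1.763)"
```

```text
go [-0.0008 -0.0001  0.0362] [0.0001 0.     0.0002] t 5.25
```

move_arm(moves=[[[0, -0.0008, 0, 0.01, 0, 0, 0], [0, -0.0008, 0, 0.02, 0, 0, 0], [0, -0.0008, 0, 0.027, 0, 0, 0], [0, -0.0008, 0, 0.031, 0, 0, 0], [0, -0.0008, 0, 0.033, 0, 0, 0]]])

```text
clock: 5.75
position: [0.5491, 0.0588, 0.0686]
tool_rot: [-3.142, -0.0, 1.764]
force: [0.1, -0.1, -4.9]
grip_width: 0.0593
finger_force: 49.1
```

move_arm(moves=[[[0, 0, 0, 0.0015, 0, 0, 0], [0, 0, 0, 0.003, 0, 0, 0], [0, 0, 0, 0.004, 0, 0, 0], [0, 0, 0, 0.004, 0, 0, 0]]])

```text
clock: 6.15
position: [0.5493, 0.0587, 0.0651]
tool_rot: [3.141, 0.0, 1.764]
force: [-0.8, -0.2, -5.2]
grip_width: 0.0591
finger_force: 49.1
```

move_arm(moves=[[[0, 0, 0, 0.001, 0, 0, 0], [0, 0, 0, 0.002, 0, 0, 0], [0, 0, 0, 0.003, 0, 0, 0], [0, 0, 0, 0.003, 0, 0, 0]]])

```text
clock: 6.55
position: [0.5495, 0.0587, 0.0641]
tool_rot: [3.14, 0.001, 1.764]
force: [-14.7, -2.9, 39.8]
grip_width: 0.059
finger_force: 54.5
```

move_arm(moves=[[[0, 0, 0, -0.0015, 0, 0, 0], [0, 0, 0, -0.002, 0, 0, 0], [0, 0, 0, -0.002, 0, 0, 0]]])

```text
clock: 6.85
position: [0.5494, 0.0587, 0.0642]
tool_rot: [3.141, 0.0, 1.764]
force: [-2.2, -1.0, 3.6]
grip_width: 0.0593
finger_force: 50.2
```

move_arm(moves=[[[1, 0, 0, 0, 0, 0, 0], [1, 0, 0, 0, 0, 0, 0], [1, 0, 0, 0, 0, 0, 0], [1, 0, 0, 0, 0, 0, 0], [1, 0, 0, 0, 0, 0, 0]]])

```text
clock: 7.35
position: [0.5493, 0.0587, 0.0641]
tool_rot: [3.141, 0.0, 1.764]
force: [0.1, 0.7, -0.7]
grip_width: 0.0853
finger_force: 0.0
```

move_arm(moves=[[[1, 0, 0, -0.03, 0, 0, 0], [1, 0, 0, -0.08, 0, 0, 0], [1, 0, 0, -0.13, 0, 0, 0], [1, -0.02, 0, -0.16, 0, 0, 0], [1, -0.06, 0.0, -0.17, 0, 0, 0]]])

```text
clock: 7.85
position: [0.5619, 0.002, 0.238]
tool_rot: [3.136, -0.0, 1.769]
force: [1.7, -0.5, 0.6]
grip_width: 0.0854
finger_force: 0.0
```

```bash
python3 -c "
from h import *
go(.45,-.365,.20,1.752)"
```

```text
go [-0.3378 -0.1821  0.0369] [ 0.0009 -0.      0.0027] t 7.85
```

move_arm(moves=[[[1, -0.045, 0, 0, 0, 0, 0], [1, -0.075, 0, 0, 0, 0, 0], [1, -0.075, 0, 0, 0, 0, 0], [1, -0.075, 0, 0, 0, 0, 0], [1, -0.075, 0, 0, 0, 0, 0]]])

```text
clock: 8.35
position: [0.5751, -0.0726, 0.2341]
tool_rot: [3.141, -0.0, 1.766]
force: [0.2, 1.4, -0.5]
grip_width: 0.0855
finger_force: 0.0
```

```bash
python3 - <<'E'
from h import *
p=bot.camera_params("wrist")
save("wrist","w4",None,1.42)
o=bot.observe();print(o["position"],o["tool_rot"],np.abs(p["t"]-bot.camera_params("wrist")["t"]).max())
np.save("w4R.npy",p["R"]);np.save("w4t.npy",p["t"])
go(.45,-.365,.20,1.752)
E
```

```text
[ 0.57511931 -0.07249375  0.23416575] [ 3.14105587e+00 -3.46525742e-04  1.76604272e+00] 0.0001110016129700353
go [-0.2627 -0.1795  0.034 ] [ 0.0001 -0.0001  0.0022] t 8.4
```

View pics/w4.png

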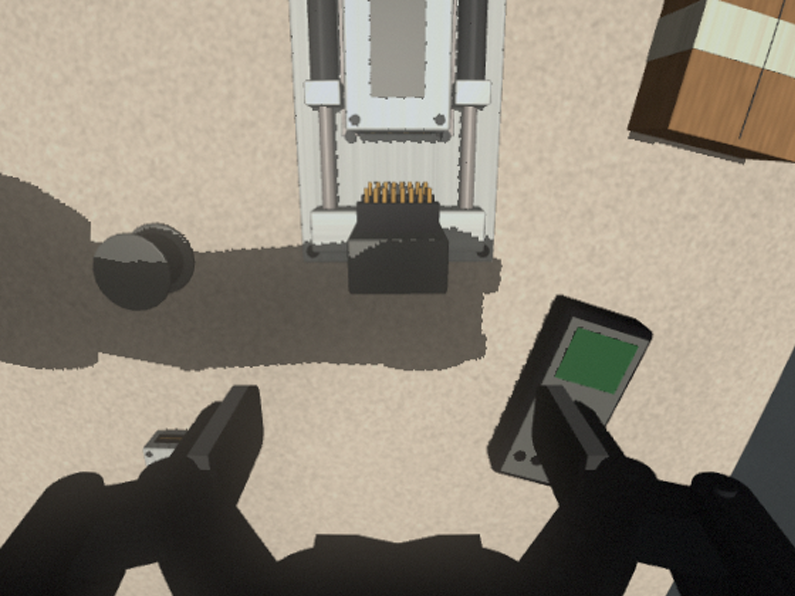

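The thick module sits on the base unit, its near top edge at (345,130)-(451,130). The base feet show just behind it at v≈140, so it looks aligned.

```bash
python3 - <<'E'
from h import *
p=bot.camera_params("wrist")
f=lambda u,v,z:px2w(p,(u/1.4196,v/1.4196),z)[:2]
x=np.array([np.cos(1.763),np.sin(1.763)]);y=np.array([-x[1],x[0]]);o=np.array([.5508,.0573])
a,b=f(345,130,.092),f(451,130,.092);c=(a+b)/2+.048*x-o
print("thick",np.linalg.norm(a-b),np.arctan2(*(b-a)[::-1])+np.pi/2,c@x,c@y)
L,Rr=f(291,1,.012),f(505.5,1,.012);c=(L+Rr)/2-o;print("plate",np.linalg.norm(L-Rr),c@y)
L,Rr=f(305,255,.012),f(492,255,.012);c=(L+Rr)/2-o;print("plate",np.linalg.norm(L-Rr),c@x,c@y)
h,k=f(348,240,.121),f(448,240,.121);c=(h+k)/2-o;print("head",np.linalg.norm(h-k),c@y,c@x)
E
```

```text
thick 0.06014562923612219 1.7664836657062402 0.0008404200205113043 -0.00028721792326062766
plate 0.14695844955829354 -0.00046364052529072457
plate 0.14666171625389096 -0.1390167629533267 -0.001386007540739188
head 0.05432738843796691 -0.0004003011701088868 -0.10472200372837609
```

```bash
python3 -c "
from h import *
go(.4275,-.330,.14,1.752)"
```

```text
go [-0.224  -0.1948  0.094 ] [ 0.0001 -0.0001  0.0022] t 8.4
```

move_arm(moves=[[[1, -0.037, -0.032, 0, 0, 0, 0], [1, -0.074, -0.064, 0, 0, 0, 0.002], [1, -0.111, -0.096, 0.01, 0, 0, 0.002], [1, -0.148, -0.128, 0.03, 0, 0, 0.002], [1, -0.185, -0.16, 0.06, 0, 0, 0.002]]])

```text
clock: 8.9
position: [0.4577, -0.2797, 0.1798]
tool_rot: [3.139, 0.002, 1.753]
force: [1.8, -0.8, -0.8]
grip_width: 0.0854
finger_force: 0.0
```

move_arm(moves=[[[1, -0.036, -0.032, 0.03, 0, 0, 0], [1, -0.039, -0.035, 0.034, 0, 0, 0], [1, -0.039, -0.035, 0.034, 0, 0, 0], [1, -0.039, -0.035, 0.034, 0, 0, 0], [1, -0.039, -0.035, 0.034, 0, 0, 0]]])

```text
clock: 9.4
position: [0.4322, -0.3218, 0.1462]
tool_rot: [3.14, 0.001, 1.754]
force: [0.2, 0.4, -0.1]
grip_width: 0.0854
finger_force: 0.0
```

```bash
python3 - <<'E'
from h import *
p=bot.camera_params("wrist")
save("wrist","w5",None,1.42)
o=bot.observe();print(o["position"],o["tool_rot"],np.abs(p["t"]-bot.camera_params("wrist")["t"]).max())
E
```

```text
[ 0.4320963  -0.32198661  0.14615736] [3.13986088e+00 6.91310291e-04 1.75412699e+00] 0.00015274591354685896
```

View pics/w5.png

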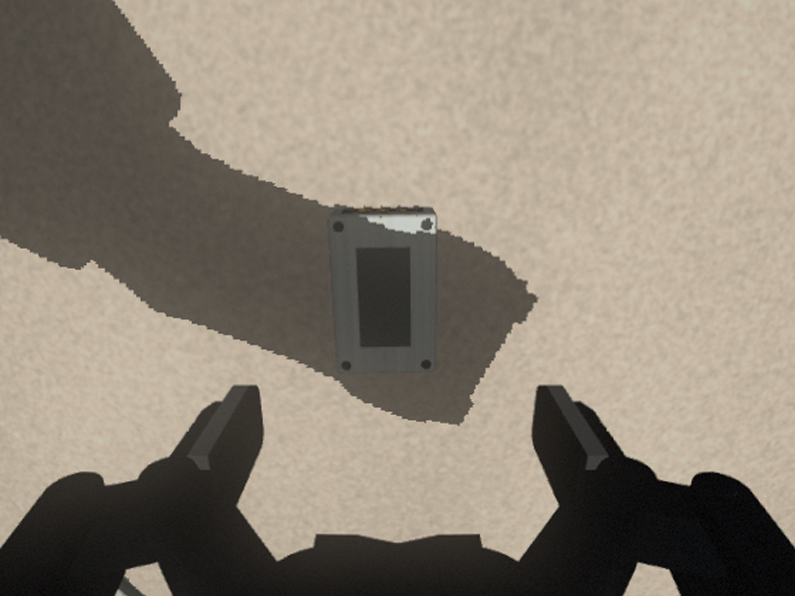

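The thin module's top has corners (329,214), (437,216), (436,374), (338,373).

```bash
python3 - <<'E'
from h import *
p=bot.camera_params("wrist")
P=np.array([px2w(p,(u/1.4196,v/1.4196),.03)[:2] for u,v in [(329,214),(437,216),(436,374),(338,373)]])
d=(P[0]+P[1]-P[2]-P[3]);print(P.mean(0),[np.linalg.norm(P[i]-P[i-1]) for i in range(4)],np.arctan2(d[1],d[0]),np.arctan2(*(P[1]-P[0]+P[2]-P[3])[::-1])+np.pi/2)
c=P.mean(0);go(c[0],c[1],.002,1.738);go(c[0],c[1],.05,1.738)
E
```

```text
[ 0.42776346 -0.33028571] [np.float64(0.09572758566823447), np.float64(0.058442296845632236), np.float64(0.09533042330978395), np.float64(0.05918667441407672)] 1.7705328859369662 1.738407706230861
go [-0.0073 -0.006   0.1442] [0.0003 0.0001 0.0026] t 9.45
go [-0.0073 -0.0059  0.0962] [0.0003 0.0001 0.0026] t 9.45
```

move_arm(moves=[[[1, -0.0075, -0.006, 0.04, 0, 0, 0], [1, -0.0075, -0.006, 0.08, 0, 0, 0], [1, -0.0075, -0.006, 0.115, 0, 0, 0], [1, -0.0075, -0.006, 0.138, 0, 0, 0], [1, -0.0075, -0.006, 0.138, 0, 0, 0]]])

```text
clock: 9.95
position: [0.4259, -0.3299, 0.0053]
tool_rot: [-3.14, -0.003, 1.754]
force: [-0.3, -0.9, 0.0]
grip_width: 0.0852
finger_force: 0.0
```

```bash
python3 -c "
from h import *
go(.4278,-.3303,.004,1.754)"
```

```text
go [-0.0008  0.0018  0.0013] [-0.0003 -0.0004 -0.0001] t 9.95
```

move_arm(moves=[[[0, 0, 0.0018, 0, 0, 0, 0], [0, 0, 0.0018, 0, 0, 0, 0], [0, 0, 0.0018, 0, 0, 0, 0], [0, 0, 0.0018, 0, 0, 0, 0], [0, 0, 0.0018, 0, 0, 0, 0]]])

```text
clock: 10.45
position: [0.4291, -0.3316, 0.0091]
tool_rot: [3.139, 0.002, 1.752]
force: [0.1, 3.0, 7.9]
grip_width: 0.0589
finger_force: 43.4
```

move_arm(moves=[[[0, 0, 0, 0, 0, 0, 0], [0, 0, 0, 0, 0, 0, 0]]])

```text
clock: 10.65
position: [0.4291, -0.3316, 0.0091]
tool_rot: [3.139, 0.002, 1.752]
force: [-0.9, 2.2, 7.9]
grip_width: 0.059
finger_force: 43.4
```

```bash
python3 -c "
from h import *
go(.577,-.075,.26,1.763);print(bot.observe()['position'],bot.observe()['tool_rot'])"
```

```text
go [ 0.2253  0.1924 -0.2508] [ 0.0004  0.0003 -0.0017] t 10.65
[ 0.42909684 -0.33158621  0.00912085] [3.13908945e+00 1.75464098e-03 1.75207615e+00]
```

move_arm(moves=[[[0, 0, 0, -0.03, 0, 0, 0], [0, 0.005, 0.004, -0.075, 0, 0, 0], [0, 0.03, 0.026, -0.12, 0, 0, 0], [0, 0.06, 0.052, -0.155, 0, 0, 0], [0, 0.09, 0.077, -0.19, 0, 0, 0]]])

```text
clock: 11.15
position: [0.4838, -0.2353, 0.1929]
tool_rot: [3.139, 0.002, 1.751]
force: [1.6, -0.8, -4.4]
grip_width: 0.0592
finger_force: 46.8
```

```bash
python3 -c "
from h import *
go(.577,-.075,.25,1.763)"
```

```text
go [ 0.1409  0.1205 -0.057 ] [ 0.0004  0.0002 -0.0019] t 11.15
```

move_arm(moves=[[[0, 0.035, 0.03, -0.02, 0, 0, 0], [0, 0.07, 0.06, -0.035, 0, 0, -0.001], [0, 0.105, 0.09, -0.05, 0.0004, 0.0002, -0.0019], [0, 0.1409, 0.1205, -0.057, 0.0004, 0.0002, -0.0019], [0, 0.1409, 0.1205, -0.057, 0.0004, 0.0002, -0.0019]]])

```text
clock: 11.65
position: [0.5791, -0.0688, 0.2495]
tool_rot: [3.139, -0.003, 1.772]
force: [-1.1, -0.8, -3.5]
grip_width: 0.0592
finger_force: 46.8
```

move_arm(moves=[[[0, 0, 0, 0, 0, 0, 0], [0, 0, 0, 0, 0, 0, 0], [0, 0, 0, 0, 0, 0, 0]]])

```text
clock: 11.95
position: [0.576, -0.077, 0.2472]
tool_rot: [-3.14, -0.001, 1.762]
force: [-0.0, -0.7, -3.0]
grip_width: 0.059
finger_force: 46.8
```

```bash
python3 - <<'E'
from h import *
p=bot.camera_params("wrist")
save("wrist","w6",(150,0,410,230),2.6)
o=bot.observe();print(o["position"],o["tool_rot"],np.abs(p["t"]-bot.camera_params("wrist")["t"]).max())
E
```

```text
[ 0.57612857 -0.07697022  0.24710302] [-3.13958584e+00 -8.15796353e-04  1.76218392e+00] 9.445503868374394e-05
```

View pics/w6.png

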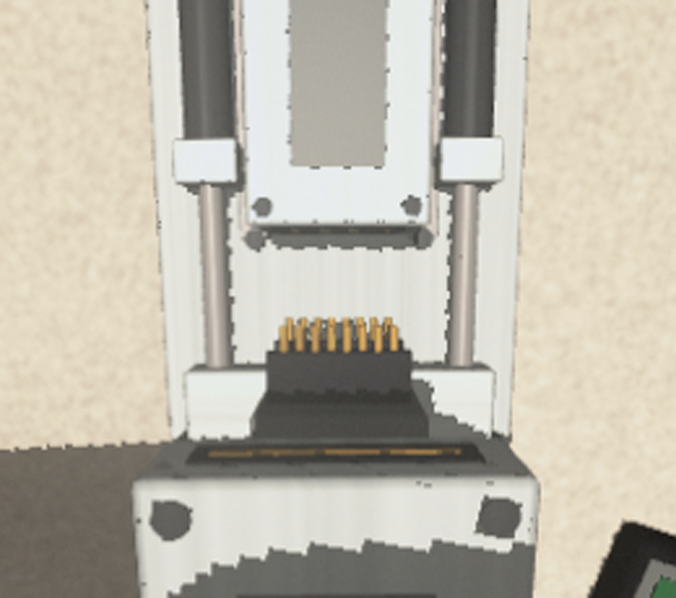

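The thick module's near top edge is at crop (245,223)-(432,223). The held thin module's front top edge is at (133,478)-(540,480).

```bash
python3 - <<'E'
from h import *
p=bot.camera_params("wrist");T=bot.observe()["position"][:2]
f=lambda u,v,z:px2w(p,(u/2.6+150,v/2.6),z)[:2]
x=np.array([np.cos(1.763),np.sin(1.763)]);y=np.array([-x[1],x[0]])
a,b=f(245,223,.092),f(432,223,.092);c=(a+b)/2+.048*x;print("thick",c,np.linalg.norm(a-b))
z=.2471-.0091+.03
m,n=f(133,478,z),f(540,480,z);d=(m+n)/2-.048*x;print("thin",np.linalg.norm(m-n),np.arctan2(*(n-m)[::-1])+np.pi/2,"off",(d-T)@x,(d-T)@y)
t=c-(d-T);print(t);go(t[0],t[1],.20,1.763)
E
```

```text
thick [0.55077828 0.0585785 ] 0.06030758112254258
thin 0.05825322580498892 1.7576628154140992 off 0.0012363317019159644 -0.0005869570534736485
[0.5504383  0.05725281]
go [0.1366 0.0004 0.0472] [-0.0003 -0.0001 -0.0001] t 12.0
```

move_arm(moves=[[[0, 0.045, 0, 0.01, 0, 0, 0], [0, 0.09, 0, 0.02, 0, 0, 0], [0, 0.1366, 0.0004, 0.04, 0, 0, 0], [0, 0.1366, 0.0004, 0.06, 0, 0, 0], [0, 0.1366, 0.0004, 0.08, 0, 0, 0]]])

```text
clock: 12.5
position: [0.5502, 0.0592, 0.1666]
tool_rot: [-3.14, -0.001, 1.765]
force: [0.2, -0.9, -1.9]
grip_width: 0.0592
finger_force: 46.8
```

move_arm(moves=[[[0, 0, 0, 0.02, 0, 0, 0], [0, 0, 0, 0.03, 0, 0, 0], [0, 0, 0, 0.035, 0, 0, 0], [0, 0, 0, 0.035, 0, 0, 0], [0, 0, 0, 0.035, 0, 0, 0]]])

```text
clock: 13.0
position: [0.5509, 0.0582, 0.1328]
tool_rot: [-3.141, -0.001, 1.763]
force: [-0.0, -0.3, -2.8]
grip_width: 0.059
finger_force: 46.7
```

```bash
python3 -c "
from h import *
go(.5503,.0568,.104,1.763)"
```

```text
go [-0.0013 -0.0008  0.0288] [-0.0002 -0.0002  0.0001] t 13.0
```

move_arm(moves=[[[0, -0.0013, -0.0008, 0.01, 0, 0, 0], [0, -0.0013, -0.0008, 0.018, 0, 0, 0], [0, -0.0013, -0.0008, 0.024, 0, 0, 0], [0, -0.0013, -0.0008, 0.028, 0, 0, 0], [0, -0.0013, -0.0008, 0.028, 0, 0, 0]]])

```text
clock: 13.5
position: [0.5495, 0.057, 0.1034]
tool_rot: [-3.139, -0.001, 1.764]
force: [-0.2, 0.9, -2.9]
grip_width: 0.0591
finger_force: 46.8
```

move_arm(moves=[[[0, 0, 0, 0.001, 0, 0, 0], [0, 0, 0, 0.002, 0, 0, 0], [0, 0, 0, 0.0025, 0, 0, 0], [0, 0, 0, 0.0025, 0, 0, 0]]])

```text
clock: 13.9
position: [0.5499, 0.0569, 0.1016]
tool_rot: [-3.14, -0.001, 1.764]
force: [-0.2, 0.3, -2.9]
grip_width: 0.0591
finger_force: 46.8
```

move_arm(moves=[[[0, 0, 0, 0.0007, 0, 0, 0], [0, 0, 0, 0.0014, 0, 0, 0], [0, 0, 0, 0.0014, 0, 0, 0]]])

```text
clock: 14.2
position: [0.55, 0.057, 0.1012]
tool_rot: [-3.14, -0.001, 1.764]
force: [-6.9, -1.2, 18.1]
grip_width: 0.059
finger_force: 49.1
```

Contact; relieve, then release and back up.

move_arm(moves=[[[0, 0, 0, -0.0008, 0, 0, 0], [0, 0, 0, -0.0008, 0, 0, 0]]])

```text
clock: 14.4
position: [0.55, 0.057, 0.1012]
tool_rot: [-3.14, -0.001, 1.764]
force: [-0.7, -0.6, 6.1]
grip_width: 0.059
finger_force: 47.8
```

move_arm(moves=[[[1, 0, 0, 0, 0, 0, 0], [1, 0, 0, 0, 0, 0, 0], [1, 0, 0, 0, 0, 0, 0], [1, 0, 0, 0, 0, 0, 0], [1, 0, 0, 0, 0, 0, 0]]])

```text
clock: 14.9
position: [0.5498, 0.057, 0.1009]
tool_rot: [-3.14, -0.001, 1.764]
force: [-0.3, 0.5, -0.6]
grip_width: 0.0853
finger_force: 0.0
```

move_arm(moves=[[[1, 0, 0, -0.03, 0, 0, 0], [1, 0, 0, -0.07, 0, 0, 0], [1, 0, 0, -0.11, 0, 0, 0], [1, 0, 0, -0.13, 0, 0, 0], [1, 0, 0, -0.13, 0, 0, 0]]])

```text
clock: 15.4
position: [0.5513, 0.057, 0.2338]
tool_rot: [3.139, -0.001, 1.763]
force: [-0.3, -0.0, 0.7]
grip_width: 0.0857
finger_force: 0.0
```

```bash
python3 - <<'E'
from h import *
x=np.array([np.cos(1.763),np.sin(1.763)]);o=np.array([.5505,.0572])
h=o+.130*x;print("handle",h);go(h[0],h[1],.22,1.763+np.pi/2);print(bot.observe()["qpos"].round(2))
# where things show up from here
E
```

```text
handle [0.52566708 0.18480614]
go [ 0.1303 -0.0008  0.0139] [ 4.000e-04  2.000e-04 -2.499e-01] t 15.4
[ 0.17  0.44 -0.51  1.77  0.25  0.99 -0.25]
```

```bash
python3 - <<'E'
from h import *
p=bot.camera_params("wrist")
print(w2px(p,[[.5257,.1848,.1],[.590,.243,.027],[.595,.2,.029],[.5505+.048*-.19,.0572+.048*.98,.122]]).round())
E
```

```text
[[277.  28.]
 [357.  -7.]
 [352.  42.]
 [277. 142.]]
```

move_arm(moves=[[[1, 0.03, 0, 0, 0, 0, 0], [1, 0.05, 0, 0, 0, 0, 0], [1, 0.05, 0, 0, 0, 0, 0], [1, 0.05, 0, 0, 0, 0, 0], [1, 0.05, 0, 0, 0, 0, 0]]])

```text
clock: 15.9
position: [0.5405, 0.105, 0.2305]
tool_rot: [-3.139, -0.001, 1.763]
force: [0.8, 0.0, -0.3]
grip_width: 0.0855
finger_force: 0.0
```

```bash
python3 - <<'E'
from h import *
p=bot.camera_params("wrist")
save("wrist","w7",(180,0,380,200),3)
o=bot.observe();print(o["position"],o["tool_rot"],np.abs(p["t"]-bot.camera_params("wrist")["t"]).max())
im=cv2.imread("pics/w7_raw.png")
full=np.zeros((600,800,3),np.uint8)
full[:]=0
crop=cv2.resize(im[0:190,200:400],None,fx=3,fy=3,interpolation=cv2.INTER_CUBIC)[:600]
full[:crop.shape[0],:600]=crop
full[:150,600:]=cv2.resize(im,(200,150),interpolation=cv2.INTER_AREA)
cv2.imwrite("pics/w7m.png",full)
E
```

```text
[0.54057084 0.10500536 0.23060041] [-3.13894856e+00 -9.41404514e-04  1.76271474e+00] 8.708367912497322e-05
```

View pics/w7m.png

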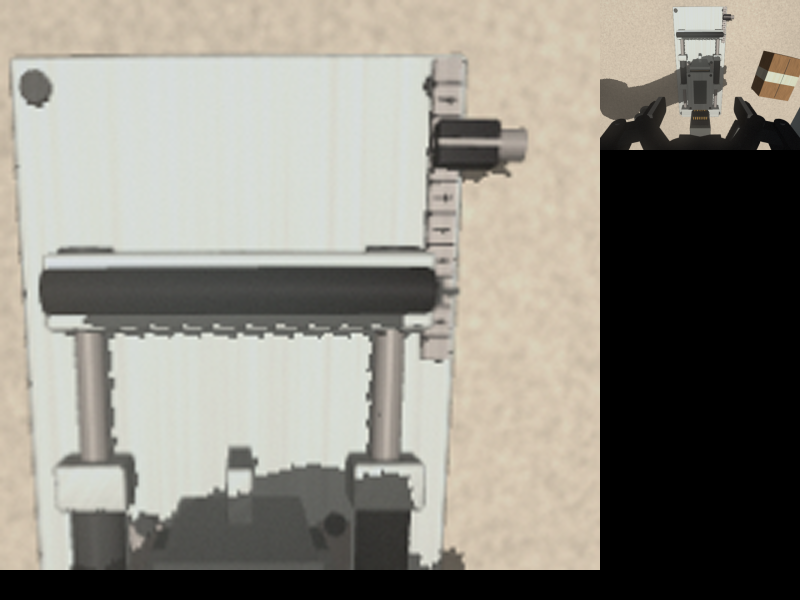

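The view shows the handle bar at u 40-438, v 267-315 (centre 291), the pointer tip at (457,290), and the white index line at v≈143 on the clamp (u 435-500).

```bash
python3 - <<'E'
from h import *
p=bot.camera_params("wrist")
f=lambda u,v,z:px2w(p,(u/3+200,v/3),z)[:2]
x=np.array([np.cos(1.763),np.sin(1.763)]);y=np.array([-x[1],x[0]]);o=np.array([.5505,.0572])
fx=lambda P:((P-o)@x*1000,(P-o)@y*1000)
L,R,pt=f(440,141,.027),f(498,144,.027),f(457,290,.029);h=f(239,291,.1)
print("line",fx(L),fx(R),"ptr",fx(pt),"handle",fx(h),h)
print("ends",fx(f(40,291,.1)),fx(f(438,291,.1)),"plate end",fx(f(12,58,.012)),fx(f(432,55,.012)))
# line peak and pointer in raw
g=cv2.cvtColor(cv2.imread("pics/w7_raw.png"),cv2.COLOR_BGR2GRAY)
print(g[38:60,347:366:3]);print(g[90:104,346:356])
E
```

```text
line (np.float64(175.93223777771533), np.float64(-63.49211664625605)) (np.float64(175.3010069010267), np.float64(-82.0486213593411)) ptr (np.float64(130.3689911806933), np.float64(-71.02634961012409)) handle (np.float64(129.48232045412144), np.float64(0.08418151967187781)) [0.52568334 0.18428191]
ends (np.float64(129.69852346351962), np.float64(51.65945231306432)) (np.float64(129.7021844211333), np.float64(-51.466666359340564)) plate end (np.float64(203.47642153453697), np.float64(73.94983870283657)) (np.float64(204.17798215269337), np.float64(-62.39025794271356))
[[123 118 153 205 200 200 201]
 [105 105 126 154 154 158 162]
 [ 56  58  57  56  51  54  60]
 [ 64  62  60  58  56  55  51]
 [ 65  62  61  57  55  54  55]
 [ 65  63  60  59  55  56  54]
 [ 68  62  59  59  56  54  54]
 [ 66  61  66  71  68  57  62]
 [163 155 150 149 144 133 132]
 [181 180 178 178 185 187 186]
 [105 114 112 113 124 125 127]
 [ 63  65  60  52  56  54  52]
 [ 67  64  61  61  57  56  50]
 [ 68  64  60  59  58  53  51]
 [ 66  65  61  60  58  58  51]
 [ 70  63  62  60  58  54  52]
 [ 52  49  47  48  46  44  51]
 [ 48  43  40  40  39  37  73]
 [151  76  58  61  59  56  92]
 [192 186  88  95  93 137  96]
 [190 186  98  96  93 141 195]
 [177 176 168 106  95 199 201]]
[[187 184 182 185 177 174 169 196 207 204]
 [160 158 158 161 171 177 169 194 207 205]
 [ 97 106 125 134 150 176 170 192 203 204]
 [ 97 122 165 186 197 188 176 192 200 199]
 [ 80 117 164 185 195 186 190 197 199 198]
 [ 77 108 148 166 174 166 171 193 201 200]
 [ 80  94 111 118 122 116 121 181 204 203]
 [ 83  89  91  91  91  98 113 180 204 203]
 [ 83 113 141 117 122 139 165 195 203 201]
 [ 87 130 172 167 171 172 187 203 202 203]
 [ 91 129 172 184 192 173 181 199 201 203]
 [109 122 143 149 178 175 181 198 201 201]
 [141 139 139 141 171 172 183 198 198 197]
 [174 172 170 172 179 171 182 198 196 197]]
```

```bash
python3 - <<'E'
from h import *
p=bot.camera_params("wrist")
f=lambda u,v,z:px2w(p,(u,v),z)[:2]
x=np.array([np.cos(1.763),np.sin(1.763)])
for z in(.025,.027,.029): print(z,(f(352,46.9,z)-f(352,96.8,.029))@x)
go(.5257,.1848,.20,.192)
E
```

```text
0.025 0.04612135776485489
0.027 0.04584634239752322
0.029 0.04557132703019155
go [0.0811 0.0007 0.0307] [-4.0e-04  2.0e-04  2.5e-01] t 15.95
```

move_arm(moves=[[[1, 0.025, 0, 0, 0, 0, 0.022], [1, 0.05, 0, 0, 0, 0, 0.045], [1, 0.07, 0, 0.01, 0, 0, 0.068], [1, 0.081, 0, 0.02, 0, 0, 0.091], [1, 0.081, 0, 0.03, 0, 0, 0.113]]])

```text
clock: 16.45
position: [0.5247, 0.1865, 0.2006]
tool_rot: [-3.139, 0.0, 1.049]
force: [0.0, 0.4, -0.2]
grip_width: 0.0855
finger_force: 0.0
```

move_arm(moves=[[[1, 0, 0, 0, 0, 0, 0.022], [1, 0, 0, 0, 0, 0, 0.045], [1, 0, 0, 0, 0, 0, 0.068], [1, 0, 0, 0, 0, 0, 0.091], [1, 0, 0, 0, 0, 0, 0.113]]])

```text
clock: 16.95
position: [0.5252, 0.1847, 0.201]
tool_rot: [-3.14, 0.002, 0.337]
force: [0.3, 0.1, -0.9]
grip_width: 0.0853
finger_force: 0.0
```

```bash
python3 -c "
from h import *
go(.5257,.1848,.14,.192);print(bot.observe()['qpos'].round(2))"
```

```text
go [0.0007 0.0001 0.061 ] [-0.0002  0.0003  0.023 ] t 16.95
[-0.3   0.45 -0.19  1.81  0.11  0.89 -1.78]
```

move_arm(moves=[[[1, 0.0007, 0, 0.02, 0, 0, 0.023], [1, 0.0007, 0, 0.05, 0, 0, 0.023], [1, 0.0007, 0, 0.061, 0, 0, 0.023], [1, 0.0007, 0, 0.061, 0, 0, 0.023], [1, 0.0007, 0, 0.061, 0, 0, 0.023]]])

```text
clock: 17.45
position: [0.5259, 0.1856, 0.1408]
tool_rot: [-3.14, 0.002, 0.199]
force: [-0.2, 0.0, 0.1]
grip_width: 0.0856
finger_force: 0.0
```

```bash
python3 -c "
from h import *
go(.5257,.1848,.081,.192)"
```

```text
go [-0.0002  0.0008  0.0598] [-0.0002  0.0003  0.0011] t 17.45
```

move_arm(moves=[[[1, 0, 0.001, 0.02, 0, 0, 0.001], [1, 0, 0.001, 0.04, 0, 0, 0.001], [1, 0, 0.001, 0.058, 0, 0, 0.001], [1, 0, 0.001, 0.06, 0, 0, 0.001], [1, 0, 0.001, 0.06, 0, 0, 0.001]]])

```text
clock: 17.95
position: [0.526, 0.1848, 0.081]
tool_rot: [-3.14, 0.001, 0.193]
force: [0.4, -0.5, -0.2]
grip_width: 0.0853
finger_force: 0.0
```

move_arm(moves=[[[0, 0, 0, 0, 0, 0, 0], [0, 0, 0, 0, 0, 0, 0], [0, 0, 0, 0, 0, 0, 0], [0, 0, 0, 0, 0, 0, 0], [0, 0, 0, 0, 0, 0, 0]]], force=60)

```text
clock: 18.45
position: [0.5256, 0.1848, 0.0803]
tool_rot: [-3.14, 0.002, 0.193]
force: [-2.1, 7.3, 3.0]
grip_width: 0.0121
finger_force: 6.3
```

move_arm(moves=[[[0, 0, 0, 0, 0, 0, 0], [0, 0, 0, 0, 0, 0, 0], [0, 0, 0, 0, 0, 0, 0], [0, 0, 0, 0, 0, 0, 0], [0, 0, 0, 0, 0, 0, 0]]])

```text
clock: 18.95
position: [0.5255, 0.1853, 0.0804]
tool_rot: [-3.14, 0.002, 0.193]
force: [-2.3, 1.9, 5.0]
grip_width: 0.0101
finger_force: 58.4
```

```bash
python3 - <<'E'
from h import *
x=np.array([np.cos(1.763),np.sin(1.763)])
s=bot.observe();np.save("P0.npy",s["position"]);t=s["position"][:2]+.036*x
print(s["position"],(s["position"][:2]-[.5505,.0572])@x);go(t[0],t[1],s["position"][2],s["tool_rot"][2])
p=bot.camera_params("wrist");save("wrist","w8")
print(w2px(p,[[*(np.array([.5505,.0572])+a*x+.071*np.array([x[1],-x[0]])),.029] for a in(.130,.176)]).round(1))
E
```

```text
[0.52551907 0.18530731 0.08043207] 0.13052022131159546
go [ 0.     -0.036   0.0001] [-0.0003  0.0003 -0.    ] t 18.95
[[279.8 116.6]
 [197.8 116.8]]
```

move_arm(moves=[[[0, 0, -0.006, 0, 0, 0, 0], [0, 0, -0.012, 0, 0, 0, 0], [0, 0, -0.018, 0, 0, 0, 0], [0, 0, -0.024, 0, 0, 0, 0], [0, 0, -0.028, 0, 0, 0, 0]]])

```text
clock: 19.5
position: [0.5203, 0.2114, 0.0804]
tool_rot: [3.141, 0.002, 0.192]
force: [-0.0, -7.6, 7.8]
grip_width: 0.0101
finger_force: 58.8
```

move_arm(moves=[[[0, 0, -0.003, 0, 0, 0, 0], [0, 0, -0.006, 0, 0, 0, 0], [0, 0, -0.009, 0, 0, 0, 0], [0, 0, -0.01, 0, 0, 0, 0], [0, 0, -0.01, 0, 0, 0, 0]]])

```text
clock: 20.0
position: [0.5185, 0.2205, 0.0804]
tool_rot: [3.141, 0.003, 0.192]
force: [-1.3, -9.7, 9.0]
grip_width: 0.0097
finger_force: 59.0
```

```bash
python3 - <<'E'
from h import *
x=np.array([np.cos(1.763),np.sin(1.763)])
s=bot.observe();P0=np.load("P0.npy");d=s["position"]-P0;print("drawn",d[:2]@x,d[:2]@[-x[1],x[0]],d[2],s["tool_rot"],s["force"],s["grip_width"],s["finger_force"])
p=bot.camera_params("wrist");save("wrist","w9")
q=w2px(p,[[*(np.array([.5505,.0572])+a*x+.071*np.array([x[1],-x[0]])),.029] for a in(.130+d[:2]@x,.176)]);print(q.round(1))
g=cv2.cvtColor(cv2.imread("pics/w9_raw.png"),cv2.COLOR_BGR2GRAY)
u0,u1=int(q[1,0])-15,int(q[0,0])+14
print(u0,u1)
for r in range(90,136,3): print(r,*g[r,u0:u1])
E
```

```text
drawn 0.03593209162498348 0.00020559817985514736 -3.2335634143343395e-05 [3.14088813e+00 2.50521305e-03 1.91984527e-01] [-1.29557169 -9.71542006  9.03460131] 0.009741837621483432 58.97510647773743
[[279.4 116.2]
 [261.4 116.2]]
246 293
90 228 227 227 228 227 226 209 160 144 158 169 176 184 192 212 221 205 185 175 168 161 151 139 121 108 116 120 214 226 226 226 224 223 222 224 224 226 227 228 226 228 227 228 228 229 228 228
93 227 226 226 226 225 226 219 170 143 157 167 173 181 192 210 221 210 187 176 168 160 150 139 121 105 117 119 118 118 117 213 223 223 224 225 226 228 230 229 228 227 226 228 227 228 227 228
96 224 224 224 164 100 95 90 86 86 86 88 86 86 110 209 228 175 99 83 83 83 84 84 84 84 84 81 79 112 118 117 145 217 223 223 222 223 223 223 223 223 223 225 226 227 227 228
99 227 227 203 131 93 98 98 98 98 98 97 96 95 119 215 232 181 112 92 93 94 93 93 93 94 93 83 74 112 117 116 116 215 222 221 219 218 217 217 220 221 222 225 226 228 229 231
102 227 228 228 161 93 97 97 97 95 96 98 94 96 97 214 232 204 128 95 94 94 94 92 92 93 92 85 74 96 114 117 214 225 224 223 223 223 223 223
[... 1201 characters left out ...]
 190 103 141 219 223
126 205 133 204 197 118 89 91 92 90 91 91 90 91 89 172 224 231 157 93 87 88 88 86 88 85 84 81 78 84 93 91 94 109 111 111 95 90 90 90 90 87 188 169 96 215 222 222
129 209 135 177 170 105 87 92 89 90 91 88 88 87 89 145 221 231 141 71 83 84 86 84 83 83 82 82 109 114 114 114 112 113 112 112 112 113 112 111 111 107 96 95 94 213 221 220
132 237 237 238 237 238 237 237 238 237 237 237 237 238 237 237 227 215 211 136 104 105 103 103 169 120 101 108 115 115 115 115 115 115 116 114 115 116 115 114 113 110 98 98 97 98 98 99
135 237 237 237 237 237 238 237 237 237 237 237 237 237 201 122 97 96 96 94 96 94 96 93 94 94 93 91 85 84 85 96 100 99 98 98 98 99 97 85 82 84 91 91 91 90 89 91
```

move_arm(moves=[[[0, 0, -0.002, 0, 0, 0, 0], [0, 0, -0.004, 0, 0, 0, 0], [0, 0, -0.006, 0, 0, 0, 0], [0, 0, -0.008, 0, 0, 0, 0], [0, 0, -0.009, 0, 0, 0, 0]]])

```text
clock: 20.55
position: [0.5168, 0.2288, 0.0804]
tool_rot: [3.14, 0.003, 0.191]
force: [0.7, -12.6, 9.5]
grip_width: 0.0103
finger_force: 59.2
```

move_arm(moves=[[[0, 0, 0, 0, 0, 0, 0], [0, 0, 0, 0, 0, 0, 0], [0, 0, 0, 0, 0, 0, 0]]])

```text
clock: 20.85
position: [0.5168, 0.2288, 0.0804]
tool_rot: [3.14, 0.003, 0.191]
force: [-0.3, -11.8, 9.4]
grip_width: 0.0102
finger_force: 59.1
```

```bash
cat > chk.py <<'E'
from h import *
import sys
x=np.array([np.cos(1.763),np.sin(1.763)])
s=bot.observe();P0=np.load("P0.npy");d=s["position"]-P0;print("t",s["clock"],"drawn",d[:2]@x,s["force"],s["grip_width"],s["finger_force"],np.abs(s["qd"]).max())
p=bot.camera_params("wrist");save("wrist",sys.argv[1])
q=w2px(p,[[*(np.array([.5505,.0572])+a*x+.071*np.array([x[1],-x[0]])),.029] for a in(.130+d[:2]@x,.176)]);print(q.round(1))
g=cv2.cvtColor(cv2.imread(f"pics/{sys.argv[1]}_raw.png"),cv2.COLOR_BGR2GRAY)
print(range(266,304))
for r in range(96,140,2): print(r,*g[r,266:304])
E
python3 chk.py w10
```

```text
t 20.85 drawn 0.04432646359982071 [ -0.32081793 -11.77750512   9.43915533] 0.010207628567375372 59.095993638038635 0.001452287935459847
[[279.3 116.1]
 [276.3 116.1]]
range(266, 304)
96 88 83 83 84 82 80 81 82 105 220 230 196 101 80 79 80 79 79 78 80 79 75 89 113 114 146 219 221 220 221 221 221 220 220 220 223 224 225
98 95 95 94 94 95 93 92 92 120 222 230 195 111 91 89 89 89 90 88 87 87 79 73 112 115 219 221 219 218 217 216 214 216 218 220 222 224 225
100 96 94 94 93 94 94 92 91 98 219 230 195 113 89 89 87 88 86 88 86 87 78 71 113 113 218 221 220 219 218 218 218 219 221 222 225 224 226
102 93 95 93 93 93 94 93 92 95 220 230 196 111 89 90 87 87 86 87 88 86 79 73 110 211 223 222 221 220 220 220 221 223 225 225 226 225 228
104 95 91 92 93 93 93 90 91 92 220 230 204 114 90 86 86 87 87 85 85 86 77 70 109 217 222 222 221 221 221 221 222 222 224 225 226 227 227
106 91 91 91 93 91 92 90 89 116 220 230 202 114 89 88 86 87 86 87 83 85 78 73 112 111 115 114 219 222 220 221 220 221 224 225 226 227 228
108 90 91 93 92 92 90 90 90 116 219 228 202 114 86 88 86 86 84 84 84 84 77 72 111 115 115 220 
[... 1411 characters left out ...]
17 218 171
130 91 87 80 76 75 76 91 111 112 112 112 113 111 110 111 110 109 111 111 111 98 72 86 95 188 196 195 195 103 90 94 93 94 93 93 93 185 190
132 166 120 100 101 102 101 104 112 114 115 113 114 113 114 112 113 112 112 112 112 112 98 98 98 97 97 99 96 95 96 97 99 104 103 106 103 104 105
134 94 94 93 93 91 93 96 106 109 109 109 109 109 108 107 106 76 68 68 67 72 87 88 89 89 87 88 88 86 88 88 87 85 100 103 105 105 103
136 95 93 93 93 94 94 93 94 94 94 94 95 94 93 92 94 94 93 90 93 93 92 92 94 92 93 92 92 93 90 90 89 87 85 102 102 105 105
138 175 177 179 178 179 178 178 180 180 181 181 179 178 178 177 177 178 177 176 176 175 175 177 175 178 146 141 141 144 105 100 100 101 98 94 97 104 103
```

move_arm(moves=[[[0, 0, -0.0008, 0, 0, 0, 0], [0, 0, -0.0016, 0, 0, 0, 0], [0, 0, -0.0018, 0, 0, 0, 0], [0, 0, -0.0018, 0, 0, 0, 0], [0, 0, -0.0018, 0, 0, 0, 0]]])

```text
clock: 21.4
position: [0.5165, 0.2304, 0.0804]
tool_rot: [3.14, 0.003, 0.191]
force: [-0.2, -12.6, 9.5]
grip_width: 0.0097
finger_force: 59.2
```

```bash
python3 chk.py w11 | grep -vE '^(9|100|102|104|108|110|130|132|134|136|138)'; python3 - <<'E'
from h import *
# are the modules still square? top-camera check against the fixture estimate
save("top","t2")
p=bot.camera_params("top");x=np.array([np.cos(1.763),np.sin(1.763)]);y=np.array([-x[1],x[0]]);o=np.array([.5505,.0572])
g=cv2.cvtColor(cv2.imread("pics/t2_raw.png"),cv2.COLOR_BGR2GRAY)
for n,dirn,half in(("y",y,.03),("x",x,.048)):
    r=np.arange(-half-.016,half+.0161,.002)
    q=w2px(p,[[*(o+a*dirn),.122] for a in r]).astype(np.float32)
    print(n,[(int(round(a*1000)),int(v)) for a,v in zip(r,cv2.remap(g,q[:,0].copy(),q[:,1].copy(),cv2.INTER_LINEAR)[:,0])])
E
```

```text
t 21.4 drawn 0.04594983514209363 [ -0.16509576 -12.60584979   9.51645394] 0.00973663849684571 59.190736413002014 0.0017443829741123594
[[279.3 116.1]
 [279.2 116.1]]
range(266, 304)
106 190 109 91 92 92 93 91 90 92 90 91 117 221 229 170 102 86 86 86 85 86 84 85 86 75 80 111 112 115 220 223 221 221 221 219 222 225 224
112 191 108 88 89 89 91 91 89 89 89 88 115 220 228 159 80 82 87 85 83 84 84 84 83 73 78 109 131 223 226 227 227 227 227 226 227 227 227
114 200 112 89 91 92 91 90 90 90 88 88 115 219 227 192 94 84 85 83 84 83 84 84 83 72 77 107 116 117 118 118 227 231 232 232 232 233 233
116 225 130 87 91 92 90 90 89 89 88 88 112 170 177 141 95 85 85 84 84 82 81 84 82 72 71 216 221 221 221 222 124 183 220 220 221 221 220
118 223 126 86 90 89 89 88 88 88 86 88 95 113 115 117 97 87 84 83 82 80 81 82 81 70 70 213 221 220 219 219 123 180 218 219 218 218 219
120 222 123 84 90 89 90 89 89 88 86 88 84 111 117 116 92 78 79 81 81 82 80 80 82 68 84 210 216 216 218 217 92 176 212 214 215 215 215
122 219 123 83 88 90 88 89 88 87 86 87 81 111 115 117 78 61 62 79 80 79 80 79 82 67 119 211 217 218 216 
[... 1000 characters left out ...]
60, 94), (-58, 75), (-56, 56), (-54, 61), (-52, 75), (-50, 77), (-48, 77), (-46, 87), (-44, 118), (-42, 152), (-40, 166), (-38, 168), (-36, 168), (-34, 169), (-32, 169), (-30, 165), (-28, 153), (-26, 134), (-24, 118), (-22, 113), (-20, 111), (-18, 110), (-16, 111), (-14, 112), (-12, 112), (-10, 113), (-8, 111), (-6, 112), (-4, 111), (-2, 112), (0, 112), (2, 111), (4, 111), (6, 111), (8, 113), (10, 113), (12, 112), (14, 112), (16, 111), (18, 112), (20, 112), (22, 112), (24, 112), (26, 112), (28, 111), (30, 113), (32, 127), (34, 147), (36, 161), (38, 166), (40, 167), (42, 167), (44, 168), (46, 168), (48, 161), (50, 142), (52, 111), (54, 91), (56, 93), (58, 105), (60, 115), (62, 112), (64, 94)]
```

```bash
python3 -c "
from workcell import bot
print(bot.job_done())"
```

```text
the job is handed in; nothing more can be done
None
```

The job is handed in at about 21.5 s of the 67 s allowed: both modules are stacked, and the gripper is holding the handle with the pointer on the index line to within about 1 mm by the wrist camera. The thin module measured about 3 mm toward the backing post after the draw, within the 7 mm limit; no verdict came back, and I did not separately measure the contact forces or the bystanders.

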